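# Seat a plate blank in the corner of a drilling nest

## Robot

A 7-joint arm with a two-finger parallel gripper is mounted at the origin on a cart in front of the work surface, level with it; the furniture and walls round the work are solid. World frame = base frame: x ahead of the robot, y to its left, z up, the work surface at z = 0. Lengths are in m, angles in rad, forces in N, time in s.
With the tool pointing down it reaches from about 0.4 to 0.875 m from the base axis. Payload 6.5 kg.
Tool frame: the origin (TCP) lies midway between the tips of the shut fingers; the grasp point (between the pads) lies 19 mm behind it; z points along the fingers, y is the direction in which the jaws open and shut (so a half turn about z gives the same grasp; the last joint's range is limited). The gripper opens to 85 mm and grips with 20 to 120 N. Pads are 22 mm wide; open, the fingers measure 114 mm over their backs; the gripper's body (76 mm by 85 mm) begins 54 mm behind the grasp point. The pads swing forward as they close: fully open they stand 13 mm farther back than shut.
Start: joints at [-1.174, 0.536, -0.004, 1.538, 0.003, 1.067, -0.071], TCP at [0.29, 0.582, 0.231] pointing down, gripper open.
Joint ranges: [-2.7, 2.7], [-0.37, 2.16], [-1.27, 1.26], [0.24, 2.4], [-1.31, 4.45], [0.19, 1.91], [-2.76, 2.76]. Speed limits (rad/s): [2.39, 2.39, 3.14, 3.14, 3.14, 3.14, 3.14].

## Interface

Orientations are given as a unit quaternion [w, x, y, z].
In Python, from rig import robot gives the robot as it stands. The module is installed in compiled form; this text tells all that it offers.
- The arm moves only by the tool jog_arm, never from a script. Its argument "moves" is a list of rows, each a list of 3 entries, a list of its own where there are three numbers: the turn, a rotation vector about the tool's x, y, z in degrees, then the shift along the tool's x, y, z in cm, then the gripper's target within -1 to 1 (fully open at 1, half-way at 0, shut at -1). In form: [[[wx, wy, wz], [tx, ty, tz], fingers], ...]. A call has exactly 10 rows; each row is the pose to reach, as a shift and turn from the pose measured when the call began, along the tool's axes at that moment; what a row does not reach only later rows make up. A row lasts 1/8 s, in which the tool goes at most 62.5 mm and 10.7 degrees, less where a joint would pass 70% of its speed; a pose out of reach is approached as far as the arm can. A call with a gripper value outside its range is refused whole. The fingers move at their own pace and stop on an object; the grip force is fixed at half the most. Time passes only in rows, so rows that repeat a pose let the fingers close, or fill a call up. It gives the time, the measured TCP pose, the force and the opening at its end, in the units of the state.
- robot.state(): the state, without advancing time (a new reading comes with each control period).
- robot.camera(name): name is "scene" or "top" or "wrist"; returns the picture (400x640x3 uint8, blue, green, red); there is no depth.
- robot.get_calibration(name): a dict with "fov_y" (degrees; the focal length in pixels is half the picture's height over the tangent of half this angle, whatever the lens; pixels are square), "cx", "cy" (the principal point, pixels), "rvec" (rotation vector, rad) and "tvec" (3), from world to camera coordinates, as OpenCV has them. Camera axes: x right, y down, z forward; pixel columns grow to the right and rows downward; lengths in m; the calibration is good to about 2 mm. A picture is of the moment at which its call begins: read the wrist's pose just before it. get_calibration takes no time and is no camera call; for the wrist camera it gives the pose at the moment of the call.
- robot.finish_job(): hands the job in, once; it reports no verdict.
The state is a dict: "clock": time; "joint_positions": joint angles; "qd": joint speeds; "joint_torque": joint torques, N m; "ee_pos": TCP position; "tcp_rot": TCP orientation; "force": force on the tool from outside, world axes, zero at the start; "ft_torque": the same for the moment, N m; "finger_gap": opening from 0.0 (shut) to 1.0 (fully open).
Only numpy, scipy, OpenCV 4.12 (cv2) and the standard library are available. Lean on these libraries where they do the work, as an engineer would, in place of code of your own. Each camera call takes 0.05 s, during which the arm holds its last target.

## Task

Get the metal plate on the plywood drilling nest ready for drilling: pick up the blue tyre lever and, with the lever only, gently slide the plate flat on the board until its edge bears lightly but firmly along the far fence, then along that fence until it bears on the side fence too, so that it ends square in the corner, touching both. Feel for the contact, for a hard shove chips the lever; then lay the lever flat on the open worktop off the nest, let go, and leave the other things where they are.

Things in the scene. Friction and masses are not known exactly. Their poses are not given: they have to be found in the camera images.
- corner (a point): Inner corner of the fixed drilling nest, where its two dark bars meet, on the board's top (10 mm above the worktop). x points away from the robot, square to the far fence; y to the robot's left, square to the side fence; yaw varies by up to 20 degrees. The plywood board reaches 192 mm from here to -x, 222 mm to -y, 18 mm to +x and +y; it is flat in front of the fences.
- far_fence: Far fence: dark bar 196 mm long, 14 mm thick, 14 mm high over the board, and before it a bright facing strip 190 mm long, 12 mm thick, 14 mm high, which the plate must bear on. The strip's face is parallel to the bar's and 12 to 26 mm in front of it: locked, unmeasured, find it by touch. Origin: mid-length of the bar's inner face, at board top; x into the bar, y to the corner.
- side_fence: Side fence on the robot's left, square to the far one: dark bar 196 mm long, 14 mm thick and high, and before it a bright facing strip 150 mm long, 12 mm thick, which the plate must bear on. The strip's face is 12 to 26 mm in front of the bar's, set on its own: locked, unmeasured, find it by touch. Origin: mid-length of the bar's inner face, at board top; y into the bar, x to the corner.
- plate_centre (a point): Centre of the loose metal plate, 70 mm (its x) by 100 mm (its y) by 8 mm, about 0.15 kg, light grey with four small dark holes and a large one in the middle. It lies flat on the board, x towards the far fence, up to 12 degrees askew, its edges about 10 to 60 mm short of the strips. The point is half-way up its thickness, 14 mm above the worktop.
- plate: The same plate; origin at the centre of its underside, axes as above. Sliding it takes about 0.5 to 1.5 N; 3 to 6 N from the lever seats it firmly. Plate, strips and nest are rigid.
- lever_centre (a point): Centre of the blue nylon tyre lever, a straight bar 110 mm long (its y), 18 mm wide (its x), 8 mm thick (its z), about 25 g, lying flat on the worktop to the robot's left of the nest (centre 4 mm up), roughly pointing away from the robot. Either end can push. It chips if pressed on the plate with more than about 15 N.
- blue_lever: The same lever; its origin is the centre of its underside.
- tape: Black tape roll, 66 mm across, 19 mm high, standing on the worktop to the right of the nest; bystander. Origin: centre of its underside.
- jar: White jar with a black lid, 57 mm across, 91 mm high, to the right of the nest; bystander. Origin: centre of its underside.
- loose_bearing: Ball bearing, 30 mm across, 12 mm high, on the worktop to the left behind the lever; bystander. Origin: centre of its underside.
There are look-alikes about, which are no part of the job. Of the things that look like the blue_lever, the larger one is meant.

How it is judged:
By the outcome, as a careful person would: the job done as asked, in the order asked, and still so for the second after the job is handed in, with the robot touching nothing.
It also fails if it takes over 72 s, if anything falls off the work surface, if the arm or the gripper's body presses on something with over 40 N, if the wrist force passes 120 N, or if a joint passes its speed limit or range.

## Working session

There is one attempt and no reset: what is moved stays moved. The work goes in short steps, Python scripts to look and compute and a tool call to move; the robot and the scene stay as the last step left them, time stands still between calls to the robot, and variables do not carry over. Pictures are saved under pics/ and viewed, and the job is handed in when it is done.

Besides the shell and the picture viewer there is one more tool, called after "Call:" as name(argument=value, ...), one argument or row to a line, values as JSON. jog_arm: Moves the arm, as the interface text tells. Its arguments: {"type":"object","properties":{"moves":{"type":"array"}},"required":["moves"]}

```bash
mkdir -p pics; cat > h.py <<'E'
import numpy as np, cv2
from rig import robot
def cal(n):
    c=robot.get_calibration(n); f=200/np.tan(np.radians(c['fov_y'])/2)
    R=cv2.Rodrigues(np.array(c['rvec'],float))[0]; t=np.array(c['tvec'],float).ravel()
    return f,c['cx'],c['cy'],R,t
def ray(C,u,v,z):
    f,cx,cy,R,t=C
    d=R.T@np.array([(u-cx)/f,(v-cy)/f,1.]); o=-R.T@t
    return o+d*(z-o[2])/d[2]
def proj(C,p):
    f,cx,cy,R,t=C; q=R@np.array(p)+t
    return cx+f*q[0]/q[2], cy+f*q[1]/q[2]
E
python3 - <<'E'
from h import *
print(robot.state())
for n in ['scene','top','wrist']:
    print(robot.get_calibration(n))
    cv2.imwrite(f'pics/{n}0.png',robot.camera(n))
E
```

```text
{'clock': 0.0, 'joint_positions': array([-1.17417159,  0.53722643, -0.00445005,  1.53883622,  0.0025863 ,
        1.06728822, -0.07119139]), 'qd': array([ 0.00081127, -0.00010089,  0.00069662,  0.00072953, -0.00165011,
       -0.00063928,  0.00149845]), 'joint_torque': array([-2.47850380e-05, -5.83404207e+01,  1.04809754e+00, -2.59104341e+01,
        1.22193279e-02,  9.47251450e-03,  1.03941346e-06]), 'ee_pos': array([0.28994053, 0.58106187, 0.23038831]), 'tcp_rot': array([-1.46759967e-04,  2.29311667e-01,  9.73352655e-01, -8.63863955e-04]), 'force': array([ 0.28776232,  0.15452393, -1.27520736]), 'ft_torque': array([-0.01784858,  0.00740921, -0.00158665]), 'finger_gap': 0.9985094782513949}
{'fov_y': 42.00224334438256, 'cx': 327.79073970969563, 'cy': 201.7173217360536, 'rvec': array([ 1.9517519 , -0.91061795,  0.54101309]), 'tvec': array([-0.410993  ,  0.22786335,  1.21264181])}
{'fov_y': 42.94598047915891, 'cx': 325.0572538108068, 'cy': 196.45854744625726, 'rvec': array([ 2.13348941, -2.11911024,  0.16539067]), 'tvec': array([-0.07196882,  0.57690575,  1.28840016])}
{'fov_y': 69.26493080793581, 'cx': 316.1050489768314, 'cy': 201.33012109148484, 'rvec': array([-2.45512474, -1.51830633, -0.21877418]), 'tvec': array([-0.64877567, -0.03599344,  0.37935483])}
```

View pics/top0.png

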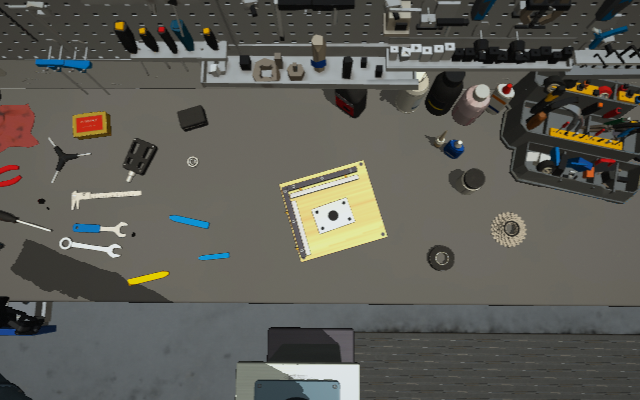

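View pics/scene0.png

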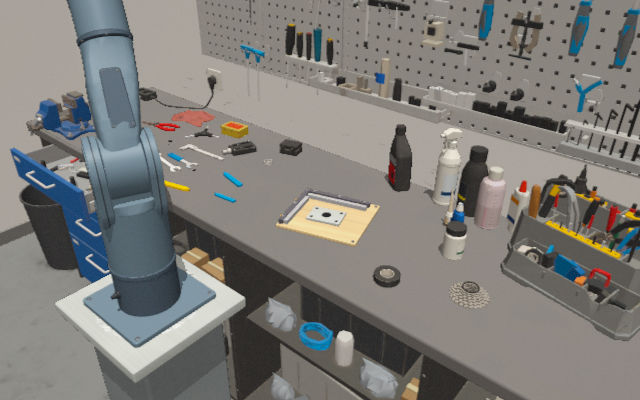

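View pics/wrist0.png

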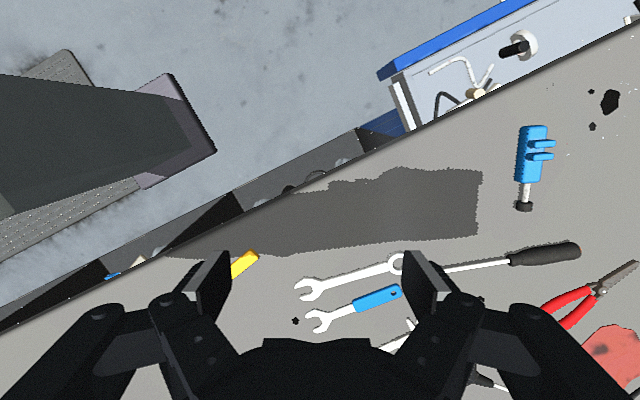

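```bash
python3 - <<'E'
from h import *
C=cal('top');im=cv2.imread('pics/top0.png')
for (u,v) in [(189,222),(170,217),(209,226),(214,256),(333,215),(295,380),(283,186),(441,257)]: print(u,v,ray(C,u,v,0))
print(proj(C,robot.state()['ee_pos']))
cv2.imwrite('pics/c1.png',cv2.resize(im[150:280,120:250],None,fx=4.6,fy=4.6,interpolation=cv2.INTER_CUBIC))
cv2.imwrite('pics/c2.png',cv2.resize(im[155:270,270:395],None,fx=5,fy=5,interpolation=cv2.INTER_CUBIC))
E
```

```text
189 222 [0.51332311 0.30128796 0.        ]
170 217 [0.52666904 0.353876   0.        ]
209 226 [0.50277183 0.24634086 0.        ]
214 256 [0.42208907 0.22912975 0.        ]
333 215 [ 0.53485138 -0.08925555  0.        ]
295 380 [0.10676529 0.00611557 0.        ]
283 186 [0.61410988 0.04811056 0.        ]
441 257 [ 0.42380789 -0.37748561  0.        ]
(np.float64(27.831116003148338), np.float64(309.6108052595568))
```

View pics/c1.png

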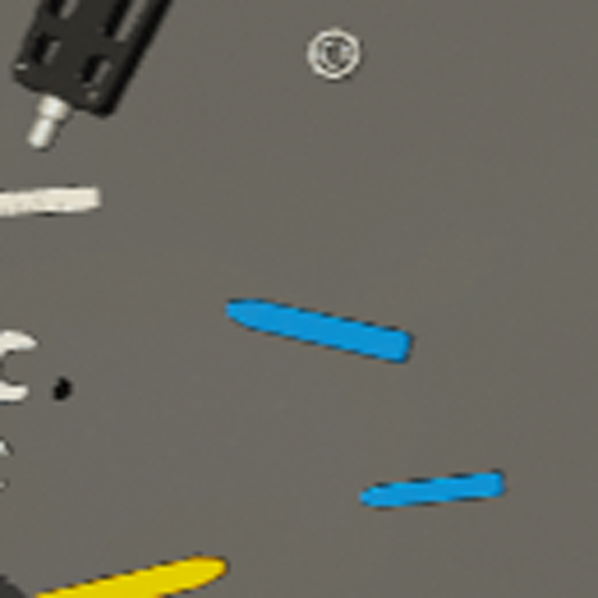

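View pics/c2.png

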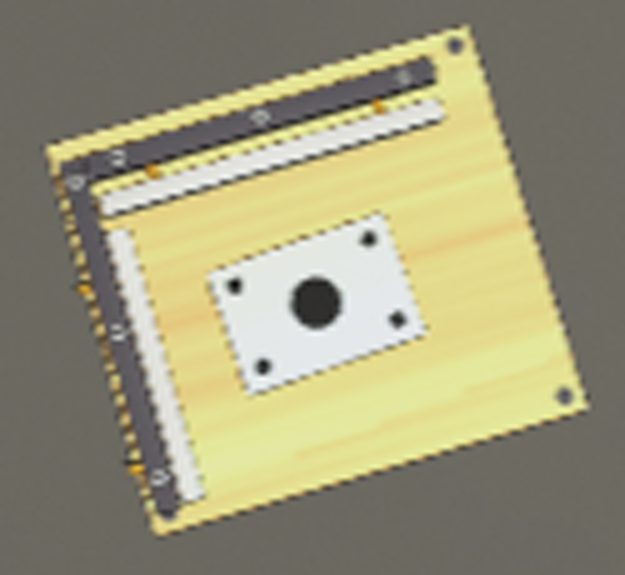

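```bash
python3 - <<'E'
from h import *
C=cal('top')
g=lambda l,z:np.array([ray(C,270+u/5-.4,155+v/5-.4,z)[:2] for u,v in l])
B=g([(47,147),(468,25),(588,407),(158,533)],.01)
P=g([(210,272),(385,212),(427,330),(250,395)],.018)
nom=np.array([(18,18),(18,-222),(-192,-222),(-192,18)])/1e3
M=B.mean(0);N=nom.mean(0)
H=(nom-N).T@(B-M);U,S,V=np.linalg.svd(H);R=(U@V).T
t=M-R@N;yaw=np.degrees(np.arctan2(R[1,0],R[0,0]))
print('corner',t,'yaw',yaw,'res',(R@nom.T).T+t-B)
pn=(P-t)@R
print('plate nest',pn*1e3,pn.mean(0)*1e3,'world',P.mean(0))
e=P[0]-P[1]+P[3]-P[2];print('plate yaw',np.degrees(np.arctan2(-e[0],e[1])))
S=g([(103,212),(445,118)],.024);print('far strip face',(S-t)@R*1e3)
S=g([(130,228),(203,492)],.024);print('side strip face',(S-t)@R*1e3)
h=lambda l,z:np.array([ray(C,120+u/4.6-.4,150+v/4.6-.4,z)[:2] for u,v in l])
L=h([(227,309),(411,331),(405,361)],.008);print('lever',L)
a=(L[1]+L[2])/2;d=L[0]-a;print(np.hypot(*d),np.degrees(np.arctan2(d[1],d[0])),(a+L[0])/2)
E
```

```text
corner [0.60180449 0.03464187] yaw 16.809607689454364 res [[-0.0038435  -0.00105666]
 [-0.00369244 -0.0015665 ]
 [ 0.00427351  0.0006468 ]
 [ 0.00326244  0.00197635]]
plate nest [[ -70.4298564   -48.13583621]
 [ -65.80401915 -147.44968763]
 [-133.28283723 -150.50393332]
 [-139.92227568  -50.2177453 ]] [-102.35974711  -99.07680062] world [ 0.53247072 -0.08980313]
plate yaw 20.039911262269058
far strip face [[ -23.84351105   -2.09769463]
 [ -26.73370234 -192.77260164]]
side strip face [[ -36.31878293  -13.62452201]
 [-182.602201    -12.17616783]]
lever [[0.52624343 0.35418238]
 [0.51391914 0.24508517]
 [0.49624925 0.24778315]]
0.1098061492013654 78.88982398679869 [0.51566381 0.30030827]
```

```bash
cat >> h.py <<'E'
from scipy.spatial.transform import Rotation as Ro
def tool():
    s=robot.state();q=s['tcp_rot'];return s,np.array(s['ee_pos']),Ro.from_quat([q[1],q[2],q[3],q[0]])
def goto(p,yaw):
    s,e,R=tool();a=np.radians(yaw)
    y=np.array([np.cos(a),np.sin(a),0]);z=np.array([0,0,-1.]);T=Ro.from_matrix(np.c_[np.cross(y,z),y,z])
    M=R.as_matrix()
    print('at',e,'yaw',np.degrees(np.arctan2(M[1,1],M[0,1])),'tilt',M[2,:2],'F',s['force'],'j7',s['joint_positions'][6])
    print('turn',np.round((R.inv()*T).as_rotvec(degrees=True),2),'shift cm',np.round(M.T@(np.array(p)-e)*100,3))
E
python3 - <<'E'
from h import *
goto([.510,.271,.10],-11.1)
E
```

```text
at [0.28998763 0.58120576 0.2306189 ] yaw 63.48825753430036 tilt [-8.57180472e-05 -1.29162503e-03] F [-0.83963078  0.23178941 -0.59741373] j7 -0.071190563500912
turn [-6.000e-02  5.000e-02  7.459e+01] shift cm [-33.534 -17.921  13.088]
```

Call:
jog_arm(
  moves=[
    [[0,0,9],[-4.2,-2.2,1.6],1],
    [[0,0,18],[-8.4,-4.5,3.2],1],
    [[0,0,28],[-12.6,-6.7,4.9],1],
    [[0,0,37],[-16.8,-9,6.5],1],
    [[0,0,47],[-21,-11.2,8.2],1],
    [[0,0,56],[-25.2,-13.4,9.8],1],
    [[0,0,65],[-29.4,-15.7,11.5],1],
    [[0,0,74.6],[-33.5,-17.9,13.1],1],
    [[0,0,74.6],[-33.5,-17.9,13.1],1],
    [[0,0,74.6],[-33.5,-17.9,13.1],1],
  ],
)

```text
clock: 1.4
ee_pos: [0.5093, 0.272, 0.0998]
tcp_rot: [-0.0, 0.772, 0.636, -0.001]
force: [-0.1, 0.9, 0.9]
finger_gap: 0.997
```

```bash
python3 - <<'E'
from h import *
C=cal('wrist')
cv2.imwrite('pics/w1.png',robot.camera('wrist'))
goto([.510,.271,.003],-11.1)
for p in [(.510,.271,.008),(.5157,.3003,.008),(.526,.354,.008)]: print(proj(C,p))
E
```

```text
at [0.50910401 0.27283823 0.09997114] yaw -10.959360002943548 tilt [-0.00040209 -0.00087503] F [ 0.09521392  0.1640686  -0.19950222] j7 -0.5355535363510767
turn [-0.05  0.02  0.14] shift cm [-0.16   0.131  9.697]
(np.float64(318.2467081598273), np.float64(205.54326038912296))
(np.float64(318.2870522512115), np.float64(170.6906283480944))
(np.float64(318.18025937052977), np.float64(99.86148104144759))
```

View pics/w1.png

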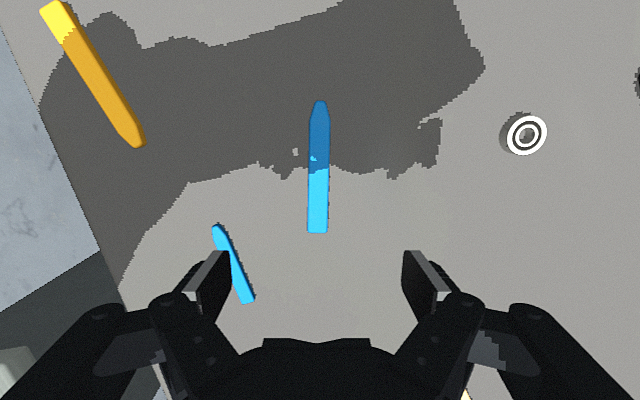

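Call:
jog_arm(
  moves=[
    [[0,0,1],[-0.1,0.1,2],0],
    [[0,0,1],[-0.2,0.1,4],0],
    [[0,0,1],[-0.2,0.1,5.5],0],
    [[0,0,1],[-0.2,0.1,7],0],
    [[0,0,1],[-0.2,0.1,8],0],
    [[0,0,1],[-0.2,0.1,8.8],0],
    [[0,0,1],[-0.2,0.1,9.3],0],
    [[0,0,1],[-0.2,0.1,9.6],0],
    [[0,0,1],[-0.2,0.1,9.7],0],
    [[0,0,1],[-0.2,0.1,9.7],0],
  ],
)

```text
clock: 2.7
ee_pos: [0.5098, 0.2707, 0.0032]
tcp_rot: [-0.0, 0.777, 0.63, -0.0]
force: [0.0, -0.2, 0.5]
finger_gap: 0.502
```

```bash
python3 - <<'E'
from h import *
goto([.510,.271,.003],-12.1)
cv2.imwrite('pics/w2.png',robot.camera('wrist'))
E
```

```text
at [0.50976513 0.27073021 0.00315719] yaw -11.961302721141132 tilt [-0.00017122 -0.00063375] F [ 0.01717296 -0.1574445   0.49966127] j7 -0.4985188059068474
turn [-0.04  0.01  0.14] shift cm [0.031 0.017 0.016]
```

View pics/w2.png

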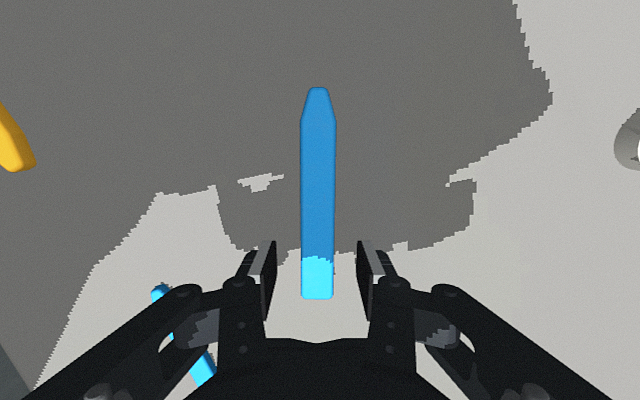

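Lever is centred between the pads (centre column 318), blunt end at row 298 just beyond the pads. Close.

Call:
jog_arm(
  moves=[
    [[0,0,0],[0,0,0],-0.3],
    [[0,0,0],[0,0,0],-0.5],
    [[0,0,0],[0,0,0],-0.6],
    [[0,0,0],[0,0,0],-1],
    [[0,0,0],[0,0,0],-1],
    [[0,0,0],[0,0,0],-1],
    [[0,0,0],[0,0,-0.5],-1],
    [[0,0,0],[0,0,-1.5],-1],
    [[0,0,0],[0,0,-3],-1],
    [[0,0,0],[0,0,-5],-1],
  ],
)

```text
clock: 4.0
ee_pos: [0.5098, 0.2707, 0.0545]
tcp_rot: [-0.0, 0.777, 0.63, -0.0]
force: [-0.0, 1.1, -0.3]
finger_gap: 0.181
```

```bash
python3 - <<'E'
from h import *
C=cal('wrist')
goto([.510,.271,.05],-12.1)
cv2.imwrite('pics/w3.png',robot.camera('wrist'))
E
```

```text
at [0.50977146 0.27071646 0.05446367] yaw -11.962224071780728 tilt [-0.00017587 -0.00062112] F [-0.00306243  1.09738525 -0.25692962] j7 -0.5218405413304299
turn [-0.04  0.01  0.14] shift cm [0.033 0.017 0.446]
```

View pics/w3.png

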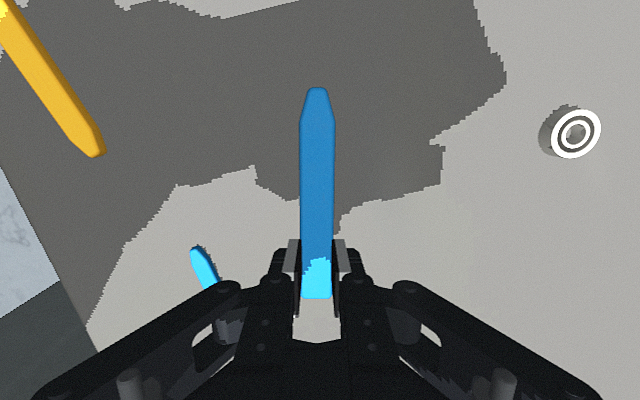

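```bash
python3 - <<'E'
from h import *
C=cal('wrist'); s,e,R=tool(); z=e[2]+.005
for u,v in [(318,88),(318,298)]:
    p=ray(C,u,v,z); print(p,R.inv().apply(p-e))
goto([.403,-.129,.07],-73.2)
E
```

```text
[0.52897284 0.35376623 0.06212685] [ 8.40959439e-02 -9.15079327e-06 -4.76998539e-03]
[0.50675276 0.24839208 0.06212685] [-0.023595    0.00012633 -0.00506428]
at [0.51154111 0.27151044 0.05712685] yaw -11.979512516027121 tilt [0.00273578 0.00238252] F [ 0.45782441 -0.06357003  0.82283903] j7 -0.5222489596430611
turn [ 4.000e-02 -2.100e-01  6.122e+01] shift cm [-41.428  -2.302  -1.406]
```

Call:
jog_arm(
  moves=[
    [[0,0,0],[-4,-0.2,-1.5],-1],
    [[0,0,7],[-9,-0.5,-2],-1],
    [[0,0,15],[-14,-0.8,-2],-1],
    [[0,0,24],[-19,-1.1,-2],-1],
    [[0,0,33],[-24,-1.3,-2],-1],
    [[0,0,42],[-29,-1.6,-2],-1],
    [[0,0,52],[-34,-1.9,-2],-1],
    [[0,0,61],[-38,-2.1,-2],-1],
    [[0,0,61.2],[-41.4,-2.3,-2],-1],
    [[0,0,61.2],[-41.4,-2.3,-1.5],-1],
  ],
)

```text
clock: 5.3
ee_pos: [0.4031, -0.1312, 0.0718]
tcp_rot: [-0.0, 0.99, 0.144, 0.003]
force: [0.0, 1.0, -0.4]
finger_gap: 0.18
```

```bash
python3 - <<'E'
from h import *
C=cal('wrist')
goto([.403,-.129,.015],-73.2)
cv2.imwrite('pics/w4.png',robot.camera('wrist'))
for p in [(0.5325,-.0898,.018)]: print(proj(C,p))
goto([.403,-.129,.015],-73.2)
E
```

```text
at [ 0.40307325 -0.13118593  0.07177417] yaw -73.45016781478112 tilt [0.00514841 0.00022972] F [ 0.01343062  1.03132025 -0.41266131] j7 -0.5567212530862028
turn [ 0.01 -0.29 -0.25] shift cm [ 0.026 -0.213  5.678]
(np.float64(311.9385746292594), np.float64(2.0552917497226133))
at [ 0.40309024 -0.12935966  0.0709914 ] yaw -73.3059275034758 tilt [ 0.00425091 -0.00121141] F [-0.32637685  1.19188371 -1.25859099] j7 -0.5570034270949328
turn [-0.07 -0.24 -0.11] shift cm [-0.022 -0.03   5.599]
```

View pics/w4.png

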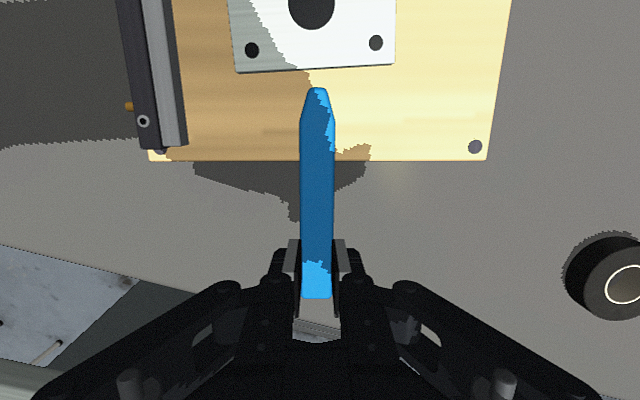

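Call:
jog_arm(
  moves=[
    [[0,-0.2,0],[0,0,1.5],-1],
    [[0,-0.2,0],[0,0,3],-1],
    [[0,-0.2,0],[0,0,4],-1],
    [[0,-0.2,0],[0,0,4.8],-1],
    [[0,-0.2,0],[0,0,5.3],-1],
    [[0,-0.2,0],[0,0,5.5],-1],
    [[0,-0.2,0],[0,0,5.6],-1],
    [[0,-0.2,0],[0,0,5.6],-1],
    [[0,-0.2,0],[0,0,5.6],-1],
    [[0,-0.2,0],[0,0,5.6],-1],
  ],
)

```text
clock: 6.6
ee_pos: [0.4034, -0.1292, 0.0151]
tcp_rot: [-0.001, 0.989, 0.145, 0.0]
force: [0.3, 0.1, -0.2]
finger_gap: 0.18
```

```bash
cat >> h.py <<'E'
def fread(n=6,yaw=16.8,save=None):
    F=[];E=[]
    for i in range(n):
        im=robot.camera('wrist');s=robot.state();F.append(s['force']);E.append(s['ee_pos'])
    a=np.radians(yaw);Rn=np.array([[np.cos(a),np.sin(a),0],[-np.sin(a),np.cos(a),0],[0,0,1]])
    F=np.array(F)@Rn.T
    print('clk',s['clock'],'Fnest mean',F.mean(0).round(2),'sd',F.std(0).round(2),'ee',np.mean(E,0).round(4),'ee nest',(Rn@(np.mean(E,0)-[.6018,.0346,0])*1e3).round(2))
    if save: cv2.imwrite(f'pics/{save}.png',im)
E
python3 - <<'E'
from h import *
fread(6,save='w5')
C=cal('scene');cv2.imwrite('pics/s5.png',cv2.resize(robot.camera('scene')[150:280,230:430],None,fx=4,fy=4,interpolation=cv2.INTER_CUBIC))
goto([.403,-.129,.015],-73.2)
E
```

```text
clk 6.9 Fnest mean [-0.06 -0.07 -0.07] sd [0.52 0.48 0.57] ee [ 0.4033 -0.1292  0.0151] ee nest [-237.33  -99.45   15.05]
at [ 0.40334234 -0.1292091   0.0150118 ] yaw -73.30032603217106 tilt [ 0.00081998 -0.0011853 ] F [-0.12947297 -0.24023041 -0.10662313] j7 -0.4628419837148742
turn [-0.07 -0.05 -0.1 ] shift cm [-0.027 -0.03   0.001]
```

View pics/w5.png

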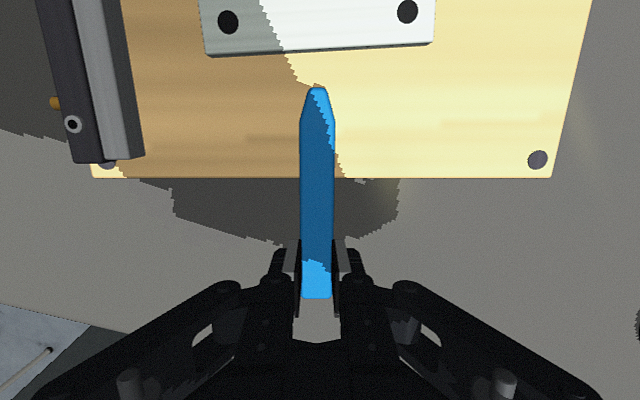

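View pics/s5.png

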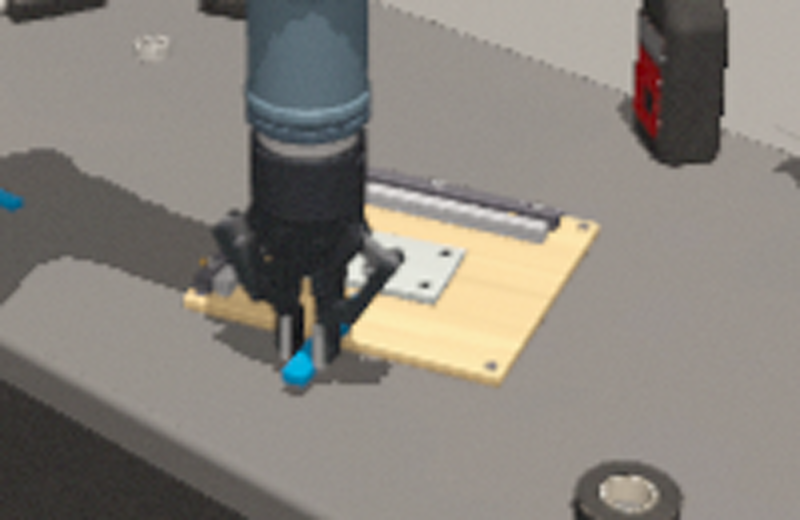

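Call:
jog_arm(
  moves=[
    [[0,0,0],[0.5,0,0],-1],
    [[0,0,0],[1,0,0],-1],
    [[0,0,0],[1.4,0,0],-1],
    [[0,0,0],[1.8,0,0],-1],
    [[0,0,0],[2.3,0,0],-1],
    [[0,0,0],[2.8,0,0],-1],
    [[0,0,0],[3.3,0,0],-1],
    [[0,0,0],[3.8,0,0],-1],
    [[0,0,0],[4.2,0,0],-1],
    [[0,0,0],[4.4,0,0],-1],
  ],
)

```text
clock: 8.2
ee_pos: [0.4458, -0.1165, 0.015]
tcp_rot: [-0.001, 0.989, 0.145, 0.0]
force: [-1.8, 0.0, -0.8]
finger_gap: 0.182
```

```bash
python3 - <<'E'
from h import *
fread(4,save='w6')
cv2.imwrite('pics/t6.png',cv2.resize(robot.camera('top')[155:270,270:395],None,fx=5,fy=5,interpolation=cv2.INTER_CUBIC))
E
```

```text
clk 8.4 Fnest mean [ 0.05 -0.17 -1.02] sd [0.26 0.34 0.82] ee [ 0.4458 -0.1165  0.0151] ee nest [-192.99  -99.62   15.08]
```

View pics/w6.png

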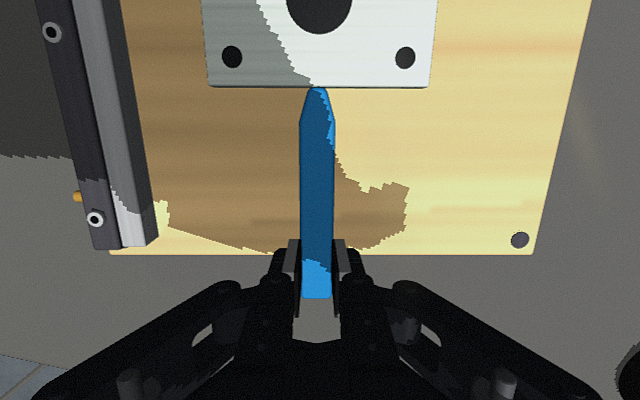

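View pics/t6.png

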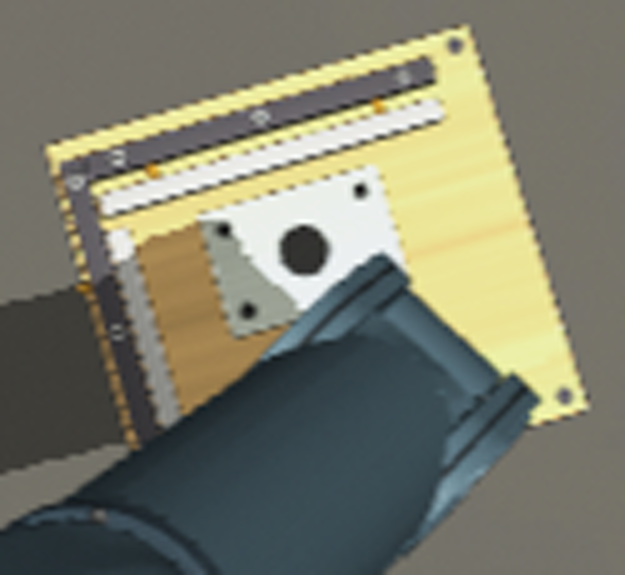

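```bash
python3 - <<'E'
from h import *
C=cal('top');a=np.radians(16.8);t=np.array([.6018,.0346])
R=np.array([[np.cos(a),-np.sin(a)],[np.sin(a),np.cos(a)]])
g=lambda l,z:(np.array([ray(C,270+u/5-.4,155+v/5-.4,z)[:2] for u,v in l])-t)@R*1e3
print(g([(200,221),(378,167)],.018)); print(g([(103,215),(443,122)],.024),g([(103,215),(443,122)],.01))
E
```

```text
[[ -42.25026014  -50.62906592]
 [ -41.11835982 -150.90079317]]
[[ -25.39733478   -1.62196736]
 [ -28.48183106 -191.06461949]] [[ -22.79688874   -1.16877162]
 [ -25.9135588  -192.58746331]]
```

Call:
jog_arm(
  moves=[
    [[0,0,0],[0.15,0,0],-1],
    [[0,0,0],[0.3,0,0],-1],
    [[0,0,0],[0.45,0,0],-1],
    [[0,0,0],[0.6,0,0],-1],
    [[0,0,0],[0.7,0,0],-1],
    [[0,0,0],[0.8,0,0],-1],
    [[0,0,0],[0.9,0,0],-1],
    [[0,0,0],[0.95,0,0],-1],
    [[0,0,0],[1.0,0,0],-1],
    [[0,0,0],[1.0,0,0],-1],
  ],
)

```text
clock: 9.7
ee_pos: [0.4553, -0.1137, 0.0151]
tcp_rot: [-0.001, 0.989, 0.145, 0.001]
force: [-1.4, 0.4, -1.0]
finger_gap: 0.18
```

```bash
python3 - <<'E'
from h import *
fread(4,save='w7')
E
```

```text
clk 9.9 Fnest mean [-0.96  0.18 -0.24] sd [0.25 0.28 0.08] ee [ 0.4553 -0.1137  0.0151] ee nest [-183.14  -99.63   15.13]
```

Call:
jog_arm(
  moves=[
    [[0,0,0],[0.04,0,0],-1],
    [[0,0,0],[0.08,0,0],-1],
    [[0,0,0],[0.12,0,0],-1],
    [[0,0,0],[0.16,0,0],-1],
    [[0,0,0],[0.19,0,0],-1],
    [[0,0,0],[0.22,0,0],-1],
    [[0,0,0],[0.24,0,0],-1],
    [[0,0,0],[0.26,0,0],-1],
    [[0,0,0],[0.26,0,0],-1],
    [[0,0,0],[0.26,0,0],-1],
  ],
)

```text
clock: 11.15
ee_pos: [0.4577, -0.113, 0.0151]
tcp_rot: [-0.001, 0.989, 0.145, 0.0]
force: [-1.7, -1.2, 0.2]
finger_gap: 0.182
```

```bash
python3 - <<'E'
from h import *
fread(4,save='w8')
E
```

```text
clk 11.35 Fnest mean [-1.15 -0.05  0.19] sd [0.47 0.53 0.35] ee [ 0.4577 -0.113   0.0151] ee nest [-180.63  -99.65   15.13]
```

Call:
jog_arm(
  moves=[
    [[0,0,0],[0.02,0,0],-1],
    [[0,0,0],[0.04,0,0],-1],
    [[0,0,0],[0.06,0,0],-1],
    [[0,0,0],[0.08,0,0],-1],
    [[0,0,0],[0.1,0,0],-1],
    [[0,0,0],[0.12,0,0],-1],
    [[0,0,0],[0.14,0,0],-1],
    [[0,0,0],[0.15,0,0],-1],
    [[0,0,0],[0.15,0,0],-1],
    [[0,0,0],[0.15,0,0],-1],
  ],
)

```text
clock: 12.6
ee_pos: [0.458, -0.1129, 0.0149]
tcp_rot: [-0.001, 0.989, 0.145, -0.0]
force: [-5.5, -1.8, 0.1]
finger_gap: 0.183
```

```bash
python3 - <<'E'
from h import *
fread(3,save='w9')
cv2.imwrite('pics/t9.png',cv2.resize(robot.camera('top')[155:270,270:395],None,fx=5,fy=5,interpolation=cv2.INTER_CUBIC))
E
```

```text
clk 12.75 Fnest mean [-5.88 -1.11 -0.06] sd [0.18 0.45 0.27] ee [ 0.458  -0.1129  0.0149] ee nest [-180.33  -99.66   14.91]
```

View pics/t9.png

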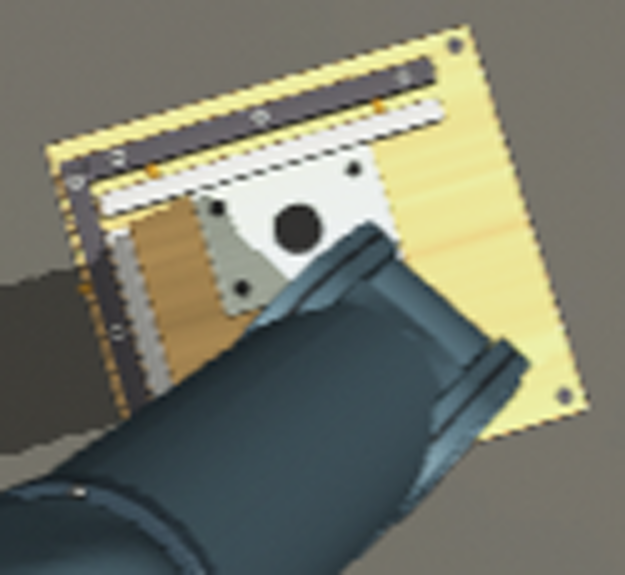

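View pics/w9.png

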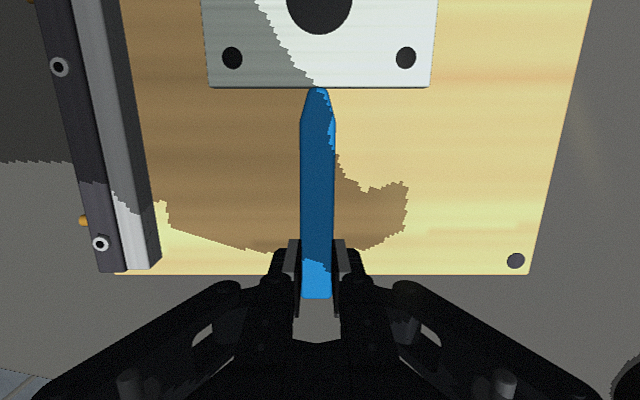

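Call:
jog_arm(
  moves=[
    [[0,0,0],[-0.3,0,0],-1],
    [[0,0,0],[-1,0,0],-1],
    [[0,0,0],[-2,0,-0.3],-1],
    [[0,0,0],[-3,0,-1.5],-1],
    [[0,0,0],[-3,0,-3.5],-1],
    [[0,0,0],[-3,0,-5.5],-1],
    [[0,0,0],[-3,1.5,-6.5],-1],
    [[0,0,0],[-3,4,-6.5],-1],
    [[0,0,0],[-3,8,-6.5],-1],
    [[0,0,0],[-3,12,-6.5],-1],
  ],
)

```text
clock: 14.05
ee_pos: [0.4638, -0.2387, 0.0801]
tcp_rot: [-0.0, 0.989, 0.145, -0.0]
force: [0.7, -0.3, -0.3]
finger_gap: 0.178
```

```bash
cat >> h.py <<'E'
def nest(x,y,yaw=16.8):
    a=np.radians(yaw);return [.6018+np.cos(a)*x/1e3-np.sin(a)*y/1e3,.0346+np.sin(a)*x/1e3+np.cos(a)*y/1e3]
E
python3 - <<'E'
from h import *
goto(nest(-62.5,-249)+[.08],16.7)
E
```

```text
at [ 0.4638351  -0.23869727  0.08007701] yaw -73.34981177385146 tilt [-0.0002117  -0.00095513] F [ 0.73004884 -0.28523499 -0.31841441] j7 -0.42758933027572044
turn [-5.000e-02 -3.000e-02 -9.005e+01] shift cm [1.4864e+01 2.6850e+00 2.0000e-03]
```

Call:
jog_arm(
  moves=[
    [[0,0,-5],[2,0.5,0],-1],
    [[0,0,-15],[5,1,0],-1],
    [[0,0,-25],[8,1.5,0],-1],
    [[0,0,-35],[11,2,0],-1],
    [[0,0,-45],[13,2.5,0],-1],
    [[0,0,-55],[14.9,2.7,0],-1],
    [[0,0,-65],[14.9,2.7,0],-1],
    [[0,0,-75],[14.9,2.7,0],-1],
    [[0,0,-85],[14.9,2.7,0],-1],
    [[0,0,-90],[14.9,2.7,0],-1],
  ],
)

```text
clock: 15.3
ee_pos: [0.6138, -0.2237, 0.0801]
tcp_rot: [-0.0, 0.596, 0.803, -0.0]
force: [-0.2, -0.4, -1.1]
finger_gap: 0.18
```

```bash
python3 - <<'E'
from h import *
fread(2,save='w10')
goto(nest(-62.5,-249)+[.015],16.7)
cv2.imwrite('pics/t10.png',cv2.resize(robot.camera('top')[155:270,270:395],None,fx=5,fy=5,interpolation=cv2.INTER_CUBIC))
E
```

```text
clk 15.4 Fnest mean [ 0.54  0.3  -0.14] sd [0.07 0.28 0.31] ee [ 0.6138 -0.2237  0.0801] ee nest [ -63.18 -250.73   80.09]
at [ 0.61382914 -0.2236111   0.08010025] yaw 16.60039608618419 tilt [ 0.00053039 -0.00037491] F [ 0.44945186  0.15628393 -0.44935348] j7 0.6823296015139837
turn [-0.02 -0.03 -0.1 ] shift cm [0.163 0.063 6.51 ]
```

View pics/w10.png

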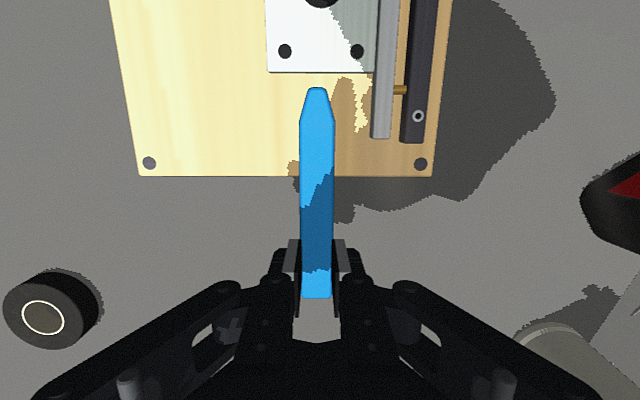

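View pics/t10.png

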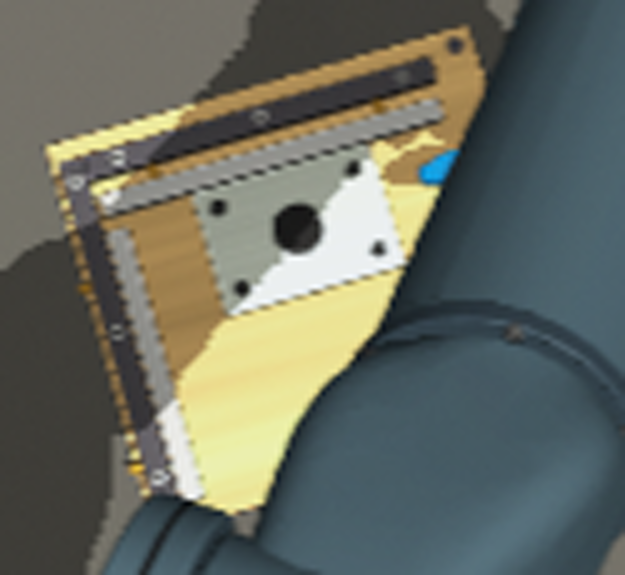

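```bash
python3 - <<'E'
from h import *
p=ray(cal('top'),473,177,.091);print(p,p-robot.state()['ee_pos'])
goto(nest(-60,-249)+[.015],16.7)
E
```

```text
[ 0.6225818  -0.44576867  0.091     ] [ 0.0086528  -0.22245712  0.01091714]
at [ 0.613929   -0.22331154  0.08008286] yaw 16.49155112098682 tilt [ 0.00060511 -0.00034764] F [0.26559505 0.00342376 0.5851673 ] j7 0.6804413911021749
turn [-0.02 -0.03 -0.21] shift cm [0.139 0.295 6.508]
```

Call:
jog_arm(
  moves=[
    [[0,0,-0.1],[0,0.2,1.5],-1],
    [[0,0,-0.2],[0,0.25,3],-1],
    [[0,0,-0.2],[0,0.25,4.5],-1],
    [[0,0,-0.2],[0,0.25,5.5],-1],
    [[0,0,-0.2],[0,0.25,6.1],-1],
    [[0,0,-0.2],[0,0.25,6.4],-1],
    [[0,0,-0.2],[0,0.25,6.5],-1],
    [[0,0,-0.2],[0,0.25,6.5],-1],
    [[0,0,-0.2],[0,0.25,6.5],-1],
    [[0,0,-0.2],[0,0.25,6.5],-1],
  ],
)

```text
clock: 16.7
ee_pos: [0.6164, -0.2226, 0.0153]
tcp_rot: [-0.0, 0.597, 0.802, 0.0]
force: [0.1, -0.2, 0.7]
finger_gap: 0.187
```

```bash
python3 - <<'E'
from h import *
fread(5,save='w11')
goto(nest(-60,-249)+[.015],16.7)
E
```

```text
clk 16.95 Fnest mean [ 0.05  0.18 -0.48] sd [0.79 0.55 0.39] ee [ 0.6163 -0.2226  0.0152] ee nest [ -60.43 -250.41   15.17]
at [ 0.61626552 -0.22258325  0.01508883] yaw 16.689107577789247 tilt [ 0.00061063 -0.00038897] F [ 0.84760959  1.26973598 -0.6122756 ] j7 0.691676981996766
turn [-0.02 -0.03 -0.01] shift cm [0.139 0.048 0.009]
```

View pics/w11.png

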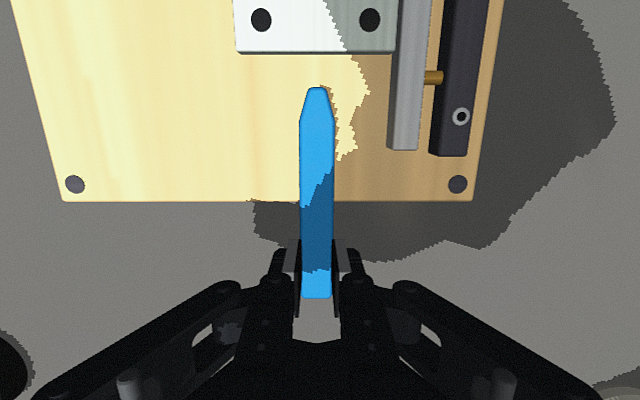

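Call:
jog_arm(
  moves=[
    [[0,0,0],[0.5,0,0],-1],
    [[0,0,0],[1,0,0],-1],
    [[0,0,0],[1.4,0,0],-1],
    [[0,0,0],[1.7,0.01,0],-1],
    [[0,0,0],[2.1,0.03,0],-1],
    [[0,0,0],[2.5,0.05,0],-1],
    [[0,0,0],[2.9,0.07,0],-1],
    [[0,0,0],[3.3,0.08,0],-1],
    [[0,0,0],[3.6,0.09,0],-1],
    [[0,0,0],[3.8,0.1,0],-1],
  ],
)

```text
clock: 18.2
ee_pos: [0.6063, -0.1857, 0.0151]
tcp_rot: [-0.0, 0.597, 0.802, 0.0]
force: [-0.7, -1.8, -1.1]
finger_gap: 0.18
```

```bash
python3 - <<'E'
from h import *
fread(3,save='w12')
cv2.imwrite('pics/t12.png',cv2.resize(robot.camera('top')[155:270,270:395],None,fx=5,fy=5,interpolation=cv2.INTER_CUBIC))
E
```

```text
clk 18.35 Fnest mean [-0.58 -0.72 -0.08] sd [0.18 0.7  0.47] ee [ 0.6064 -0.1853  0.0151] ee nest [ -59.21 -211.87   15.11]
```

View pics/w12.png

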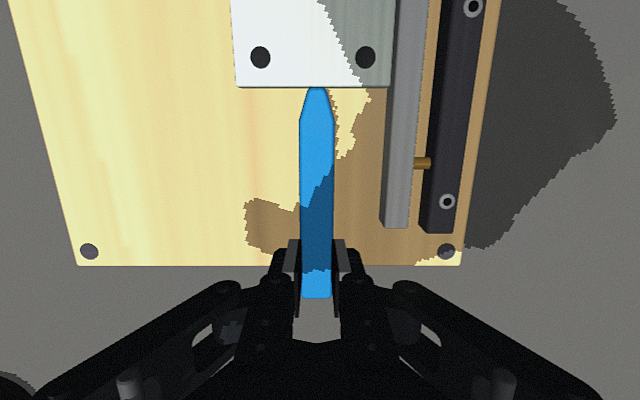

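View pics/t12.png

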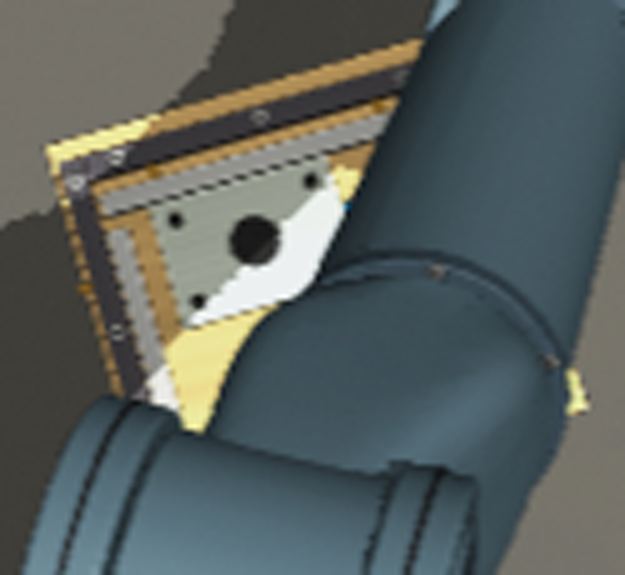

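Call:
jog_arm(
  moves=[
    [[0,0,0],[0.15,0,0],-1],
    [[0,0,0],[0.3,0.01,0],-1],
    [[0,0,0],[0.45,0.01,0],-1],
    [[0,0,0],[0.55,0.02,0],-1],
    [[0,0,0],[0.65,0.02,0],-1],
    [[0,0,0],[0.75,0.03,0],-1],
    [[0,0,0],[0.8,0.03,0],-1],
    [[0,0,0],[0.85,0.03,0],-1],
    [[0,0,0],[0.9,0.03,0],-1],
    [[0,0,0],[0.9,0.03,0],-1],
  ],
)

```text
clock: 19.65
ee_pos: [0.6042, -0.1765, 0.0151]
tcp_rot: [-0.0, 0.597, 0.802, 0.0]
force: [-0.2, -1.4, -0.5]
finger_gap: 0.183
```

```bash
python3 - <<'E'
from h import *
fread(4,save='w13')
cv2.imwrite('pics/t13.png',cv2.resize(robot.camera('top')[170:240,270:360],None,fx=8,fy=8,interpolation=cv2.INTER_CUBIC))
E
```

```text
clk 19.85 Fnest mean [-0.72 -1.18 -0.03] sd [0.39 0.7  0.25] ee [ 0.6043 -0.1765  0.0151] ee nest [ -58.66 -202.84   15.13]
```

View pics/t13.png

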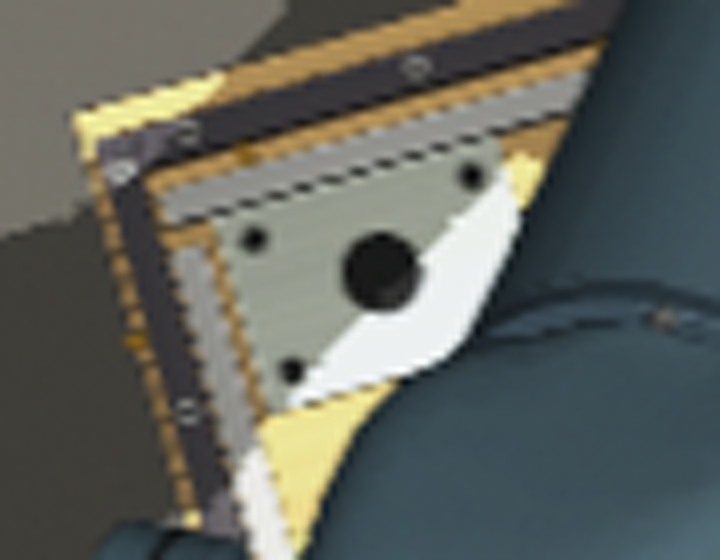

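Call:
jog_arm(
  moves=[
    [[0,0,0],[0.03,0,0],-1],
    [[0,0,0],[0.06,0,0],-1],
    [[0,0,0],[0.09,0,0],-1],
    [[0,0,0],[0.12,0,0],-1],
    [[0,0,0],[0.15,0,0],-1],
    [[0,0,0],[0.18,0,0],-1],
    [[0,0,0],[0.2,0,0],-1],
    [[0,0,0],[0.22,0,0],-1],
    [[0,0,0],[0.22,0,0],-1],
    [[0,0,0],[0.22,0,0],-1],
  ],
)

```text
clock: 21.15
ee_pos: [0.6036, -0.1744, 0.0151]
tcp_rot: [-0.001, 0.597, 0.802, 0.0]
force: [0.2, -1.2, -0.1]
finger_gap: 0.182
```

```bash
python3 - <<'E'
from h import *
fread(4)
E
```

```text
clk 21.35 Fnest mean [-0.86 -1.5  -0.42] sd [0.59 0.29 0.28] ee [ 0.6036 -0.1744  0.0151] ee nest [ -58.66 -200.59   15.12]
```

Call:
jog_arm(
  moves=[
    [[0,0,0],[0.02,0,0],-1],
    [[0,0,0],[0.04,0,0],-1],
    [[0,0,0],[0.06,0,0],-1],
    [[0,0,0],[0.08,0,0],-1],
    [[0,0,0],[0.1,0,0],-1],
    [[0,0,0],[0.11,0,0],-1],
    [[0,0,0],[0.12,0,0],-1],
    [[0,0,0],[0.12,0,0],-1],
    [[0,0,0],[0.12,0,0],-1],
    [[0,0,0],[0.12,0,0],-1],
  ],
)

```text
clock: 22.6
ee_pos: [0.6033, -0.1732, 0.0151]
tcp_rot: [-0.001, 0.597, 0.802, 0.0]
force: [-1.4, -2.1, -0.2]
finger_gap: 0.18
```

```bash
python3 - <<'E'
from h import *
fread(4)
E
```

```text
clk 22.8 Fnest mean [-0.87 -1.04 -0.39] sd [0.25 0.32 0.48] ee [ 0.6033 -0.1732  0.0151] ee nest [ -58.66 -199.35   15.11]
```

Call:
jog_arm(
  moves=[
    [[0,0,0],[0.02,0,0],-1],
    [[0,0,0],[0.04,0,0],-1],
    [[0,0,0],[0.06,0,0],-1],
    [[0,0,0],[0.08,0,0],-1],
    [[0,0,0],[0.1,0,0],-1],
    [[0,0,0],[0.11,0,0],-1],
    [[0,0,0],[0.12,0,0],-1],
    [[0,0,0],[0.12,0,0],-1],
    [[0,0,0],[0.12,0,0],-1],
    [[0,0,0],[0.12,0,0],-1],
  ],
)

```text
clock: 24.05
ee_pos: [0.603, -0.1722, 0.0151]
tcp_rot: [-0.0, 0.597, 0.802, 0.0]
force: [0.8, -2.4, 0.3]
finger_gap: 0.182
```

```bash
python3 - <<'E'
from h import *
fread(4,save='w15')
cv2.imwrite('pics/t15.png',cv2.resize(robot.camera('top')[170:240,270:360],None,fx=8,fy=8,interpolation=cv2.INTER_CUBIC))
E
```

```text
clk 24.25 Fnest mean [-0.92 -2.56 -0.09] sd [0.3  0.42 0.58] ee [ 0.603  -0.1722  0.0151] ee nest [ -58.66 -198.33   15.15]
```

View pics/t15.png

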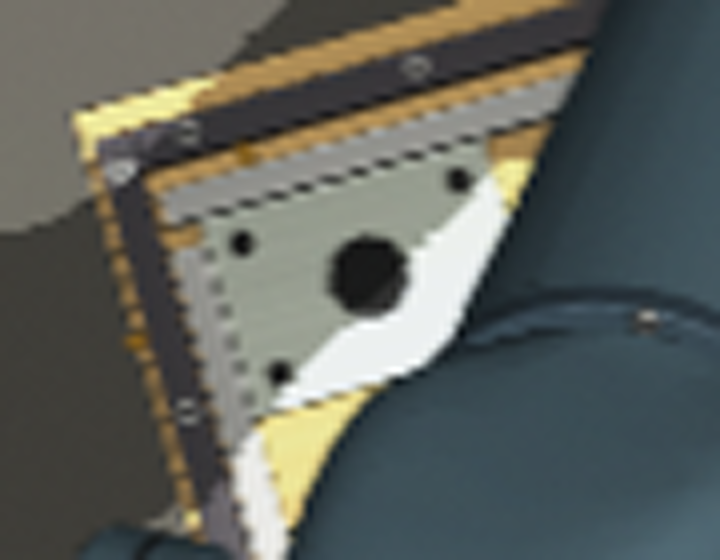

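Call:
jog_arm(
  moves=[
    [[0,0,0],[0.02,0,0],-1],
    [[0,0,0],[0.03,0,0],-1],
    [[0,0,0],[0.04,0,0],-1],
    [[0,0,0],[0.05,0,0],-1],
    [[0,0,0],[0.06,0,0],-1],
    [[0,0,0],[0.07,0,0],-1],
    [[0,0,0],[0.08,0,0],-1],
    [[0,0,0],[0.09,0,0],-1],
    [[0,0,0],[0.09,0,0],-1],
    [[0,0,0],[0.09,0,0],-1],
  ],
)

```text
clock: 25.55
ee_pos: [0.6029, -0.1722, 0.0153]
tcp_rot: [0.0, 0.597, 0.802, 0.0]
force: [0.2, -5.7, -0.8]
finger_gap: 0.182
```

```bash
python3 - <<'E'
from h import *
fread(4,save='w16')
E
```

```text
clk 25.75 Fnest mean [-1.01 -5.43 -0.12] sd [0.39 0.29 0.23] ee [ 0.6029 -0.1722  0.0153] ee nest [ -58.67 -198.26   15.31]
```

View pics/w16.png

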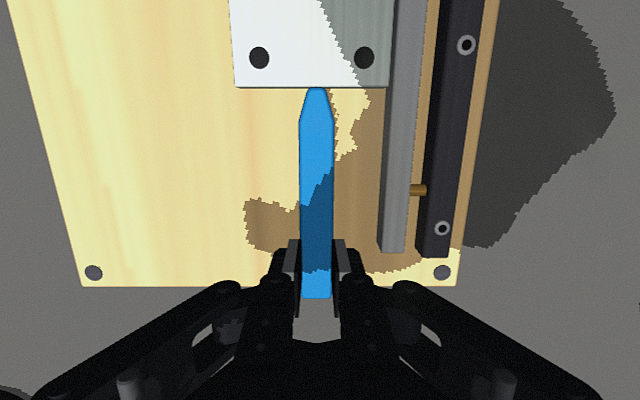

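Call:
jog_arm(
  moves=[
    [[0,0,0],[-0.15,0,0],-1],
    [[0,0,0],[-0.6,0,0],-1],
    [[0,0,0],[-1.5,0,0],-1],
    [[0,0,0],[-2.5,0,-0.3],-1],
    [[0,0,0],[-3.5,0,-1.5],-1],
    [[0,0,0],[-4,0,-3.5],-1],
    [[0,0,0],[-4.5,0,-5.5],-1],
    [[0,0,5],[-5,-2,-6.5],-1],
    [[0,0,13],[-5,-5,-6.5],-1],
    [[0,0,22],[-5,-8,-6.5],-1],
  ],
)

```text
clock: 27.0
ee_pos: [0.5406, -0.2433, 0.082]
tcp_rot: [0.001, 0.741, 0.672, 0.001]
force: [0.4, -0.1, -1.0]
finger_gap: 0.183
```

```bash
python3 - <<'E'
from h import *
goto(nest(-200,-66)+[.08],-73.3)
E
```

```text
at [ 0.54059678 -0.24333019  0.08199409] yaw -5.593818865611925 tilt [0.00031104 0.00261855] F [ 0.37596811 -0.06029123 -1.02279038] j7 0.4442616263757728
turn [ 0.12 -0.1  67.71] shift cm [ 14.536 -12.596   0.171]
```

Call:
jog_arm(
  moves=[
    [[0,0,9],[0,-4,0],-1],
    [[0,0,18],[1,-8,0],-1],
    [[0,0,27],[3,-12,0],-1],
    [[0,0,36],[6,-12.6,0],-1],
    [[0,0,45],[9,-12.6,0],-1],
    [[0,0,54],[12,-12.6,0],-1],
    [[0,0,63],[14.5,-12.6,0],-1],
    [[0,0,67.7],[14.5,-12.6,0],-1],
    [[0,0,67.7],[14.5,-12.6,0],-1],
    [[0,0,67.7],[14.5,-12.6,0],-1],
  ],
)

```text
clock: 28.25
ee_pos: [0.4297, -0.0868, 0.0823]
tcp_rot: [-0.0, 0.989, 0.146, 0.002]
force: [-0.4, -0.3, -0.1]
finger_gap: 0.18
```

```bash
python3 - <<'E'
from h import *
fread(3,save='w17')
goto(nest(-200,-66)+[.015],-73.3)
cv2.imwrite('pics/t17.png',cv2.resize(robot.camera('top')[170:240,270:360],None,fx=8,fy=8,interpolation=cv2.INTER_CUBIC))
E
```

```text
clk 28.4 Fnest mean [ 0.22 -0.12 -0.2 ] sd [0.68 0.66 0.25] ee [ 0.4295 -0.087   0.082 ] ee nest [-200.09  -66.58   82.03]
at [ 0.42941994 -0.08699981  0.08192374] yaw -73.29067798554817 tilt [0.00301915 0.00049364] F [-0.64559216 -0.36355715  0.12886155] j7 -0.6856625250185836
turn [ 0.03 -0.17  0.01] shift cm [-3.000e-03 -6.200e-02  6.692e+00]
```

View pics/w17.png

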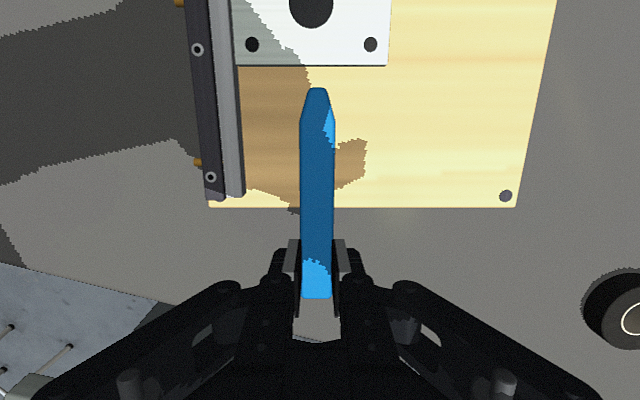

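View pics/t17.png

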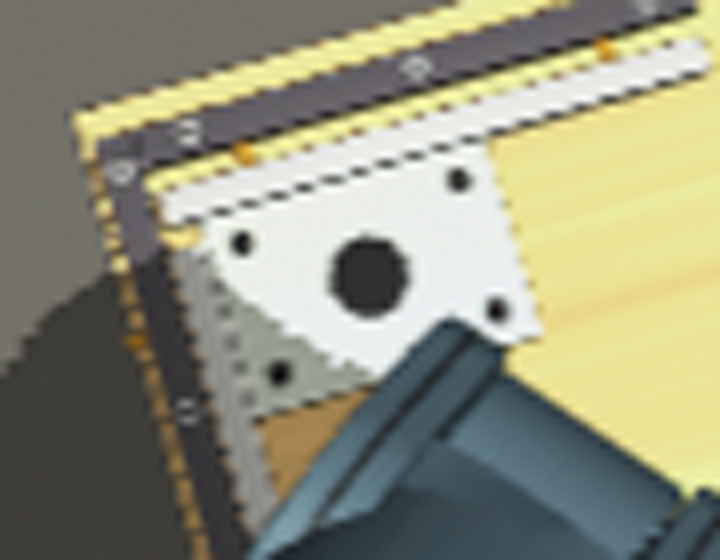

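Call:
jog_arm(
  moves=[
    [[0,-0.2,0],[0,-0.2,2],-1],
    [[0,-0.2,0],[0,-0.2,4],-1],
    [[0,-0.2,0],[0,-0.2,5.3],-1],
    [[0,-0.2,0],[0,-0.2,6.1],-1],
    [[0,-0.2,0],[0,-0.2,6.5],-1],
    [[0,-0.2,0],[0,-0.2,6.7],-1],
    [[0,-0.2,0],[0.4,-0.2,6.7],-1],
    [[0,-0.2,0],[0.8,-0.2,6.7],-1],
    [[0,-0.2,0],[1.2,-0.2,6.7],-1],
    [[0,-0.2,0],[1.5,-0.2,6.7],-1],
  ],
)

```text
clock: 29.7
ee_pos: [0.4438, -0.0806, 0.015]
tcp_rot: [0.0, 0.989, 0.145, -0.0]
force: [0.3, 0.0, -0.4]
finger_gap: 0.182
```

```bash
python3 - <<'E'
from h import *
fread(4)
E
```

```text
clk 29.9 Fnest mean [ 0.12 -0.44 -0.04] sd [0.28 0.16 0.45] ee [ 0.4437 -0.0806  0.0149] ee nest [-184.67  -64.61   14.92]
```

Call:
jog_arm(
  moves=[
    [[0,0,0],[0.15,0,0],-1],
    [[0,0,0],[0.25,0,0],-1],
    [[0,0,0],[0.32,0,0],-1],
    [[0,0,0],[0.36,0,0],-1],
    [[0,0,0],[0.39,0,0],-1],
    [[0,0,0],[0.41,0,0],-1],
    [[0,0,0],[0.43,0,0],-1],
    [[0,0,0],[0.45,0,0],-1],
    [[0,0,0],[0.47,0,0],-1],
    [[0,0,0],[0.48,0,0],-1],
  ],
)

```text
clock: 31.15
ee_pos: [0.4478, -0.0794, 0.0149]
tcp_rot: [0.0, 0.989, 0.145, -0.0]
force: [-1.1, -0.4, -0.3]
finger_gap: 0.181
```

```bash
python3 - <<'E'
from h import *
fread(4,save='w18')
E
```

```text
clk 31.35 Fnest mean [-0.16 -0.05 -0.34] sd [0.49 0.26 0.28] ee [ 0.4478 -0.0794  0.0148] ee nest [-180.4   -64.61   14.85]
```

Call:
jog_arm(
  moves=[
    [[0,0,0],[0.02,0,0],-1],
    [[0,0,0],[0.04,0,0],-1],
    [[0,0,0],[0.05,0,0],-1],
    [[0,0,0],[0.06,0,0],-1],
    [[0,0,0],[0.07,0,0],-1],
    [[0,0,0],[0.08,0,0],-1],
    [[0,0,0],[0.09,0,0],-1],
    [[0,0,0],[0.1,0,0],-1],
    [[0,0,0],[0.1,0,0],-1],
    [[0,0,0],[0.1,0,0],-1],
  ],
)

```text
clock: 32.6
ee_pos: [0.4479, -0.0793, 0.0147]
tcp_rot: [0.0, 0.989, 0.145, -0.001]
force: [-4.9, -2.2, -0.0]
finger_gap: 0.18
```

```bash
python3 - <<'E'
from h import *
fread(4,save='w18b')
E
```

```text
clk 32.8 Fnest mean [-5.48 -0.92  0.12] sd [0.28 0.13 0.47] ee [ 0.4479 -0.0793  0.0147] ee nest [-180.29  -64.53   14.67]
```

View pics/w18b.png

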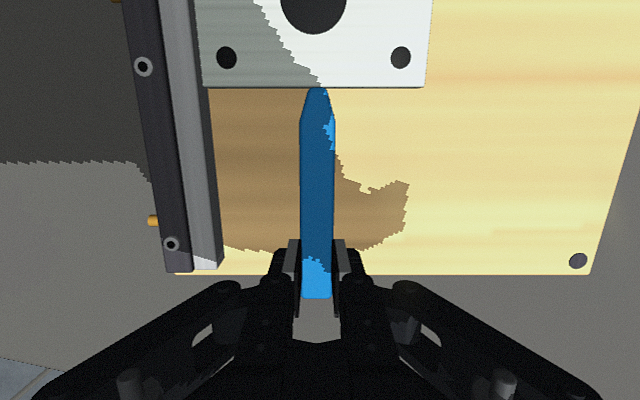

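Call:
jog_arm(
  moves=[
    [[0,0,0],[-0.15,0,0],-1],
    [[0,0,0],[-0.6,0,0],-1],
    [[0,0,0],[-1.5,0,0],-1],
    [[0,0,0],[-2.5,0,-0.5],-1],
    [[0,0,0],[-3,0,-2],-1],
    [[0,0,0],[-3,0,-4],-1],
    [[0,0,0],[-3,0,-6],-1],
    [[0,0,0],[-3,-1,-6.5],-1],
    [[0,0,0],[-3,-4,-6.5],-1],
    [[0,0,0],[-3,-8,-6.5],-1],
  ],
)

```text
clock: 34.05
ee_pos: [0.3959, -0.0103, 0.0799]
tcp_rot: [0.0, 0.99, 0.144, -0.001]
force: [0.1, 0.8, -0.0]
finger_gap: 0.182
```

```bash
python3 - <<'E'
from h import *
goto([.512,.271,.08],-12)
E
```

```text
at [ 0.39587193 -0.0102751   0.07988606] yaw -73.39655984350712 tilt [-1.75191782e-03  4.04216230e-05] F [ 0.10800743  0.83879545 -0.00732235] j7 -0.8492977860394709
turn [-5.00e-02  9.00e-02 -6.14e+01] shift cm [ 19.166 -23.636  -0.046]
```

Call:
jog_arm(
  moves=[
    [[0,0,-5],[2,-3,0],-1],
    [[0,0,-12],[4.5,-6,0],-1],
    [[0,0,-20],[7,-9,0],-1],
    [[0,0,-29],[10,-12.5,0],-1],
    [[0,0,-38],[13,-16,0],-1],
    [[0,0,-47],[16,-19.5,0],-1],
    [[0,0,-56],[19.2,-23.6,0],-1],
    [[0,0,-61.4],[19.2,-23.6,0],-1],
    [[0,0,-61.4],[19.2,-23.6,0],-1],
    [[0,0,-61.4],[19.2,-23.6,0],-1],
  ],
)

```text
clock: 35.3
ee_pos: [0.5118, 0.27, 0.0794]
tcp_rot: [-0.0, 0.778, 0.628, -0.001]
force: [-1.0, -0.6, -0.1]
finger_gap: 0.178
```

```bash
python3 - <<'E'
from h import *
fread(2,save='w19')
goto([.512,.271,.003],-12)
T=robot.camera('top')
cv2.imwrite('pics/t19.png',cv2.resize(T[155:270,270:395],None,fx=5,fy=5,interpolation=cv2.INTER_CUBIC))
E
```

```text
clk 35.4 Fnest mean [-0.   -0.08 -0.33] sd [0.47 0.83 0.03] ee [0.512  0.27   0.0795] ee nest [-17.9  251.28  79.48]
at [0.51212367 0.27002907 0.07952576] yaw -12.12039738260257 tilt [-0.00140799 -0.00173168] F [-0.66734366  0.59106646 -0.30585343] j7 -0.5289434464882519
turn [-0.1   0.08 -0.12] shift cm [ 0.103 -0.019  7.652]
```

View pics/w19.png

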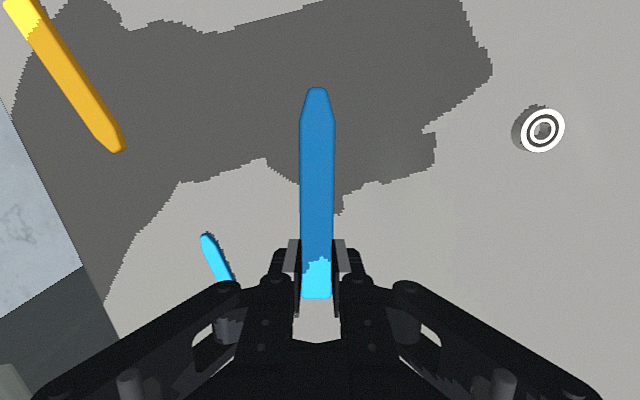

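View pics/t19.png

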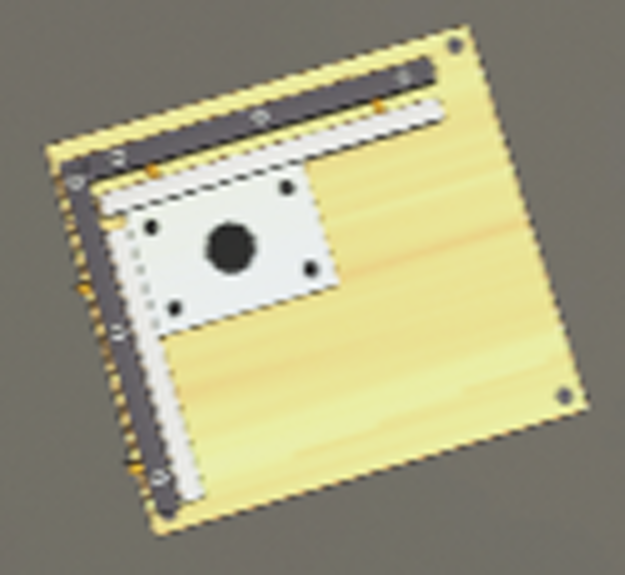

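Call:
jog_arm(
  moves=[
    [[0,0,0],[0,0,2],-1],
    [[0,0,0],[0,0,4],-1],
    [[0,0,0],[0,0,5.5],-1],
    [[0,0,0],[0,0,6.5],-1],
    [[0,0,0],[0,0,7],-1],
    [[0,0,0],[0,0,7.3],-1],
    [[0,0,0],[0,0,7.5],-1],
    [[0,0,0],[0,0,7.6],-1],
    [[0,0,0],[0,0,7.6],-1],
    [[0,0,0],[0,0,7.6],-1],
  ],
)

```text
clock: 36.7
ee_pos: [0.5122, 0.2702, 0.0037]
tcp_rot: [-0.0, 0.778, 0.629, -0.001]
force: [-0.2, 0.2, -0.8]
finger_gap: 0.18
```

Call:
jog_arm(
  moves=[
    [[0,0,0],[0,0,0],-0.5],
    [[0,0,0],[0,0,0],-0.3],
    [[0,0,0],[0,0,0],-0.1],
    [[0,0,0],[0,0,0],0],
    [[0,0,0],[0,0,0],0],
    [[0,0,0],[0,0,0],0],
    [[0,0,0],[0,0,-1],0],
    [[0,0,0],[0,0,-3],0],
    [[0,0,0],[0,0,-6],0],
    [[0,0,0],[0,0,-10],0],
  ],
)

```text
clock: 37.95
ee_pos: [0.5122, 0.2701, 0.1056]
tcp_rot: [-0.0, 0.778, 0.629, -0.001]
force: [-0.4, 0.5, 0.3]
finger_gap: 0.495
```

```bash
python3 - <<'E'
from h import *
C=cal('wrist')
cv2.imwrite('pics/w20.png',robot.camera('wrist'))
T=robot.camera('top');cv2.imwrite('pics/t20.png',T)
cv2.imwrite('pics/t20c.png',cv2.resize(T[175:235,280:345],None,fx=10,fy=10,interpolation=cv2.INTER_CUBIC))
print(robot.state()['clock'])
E
```

```text
38.05
```

View pics/w20.png

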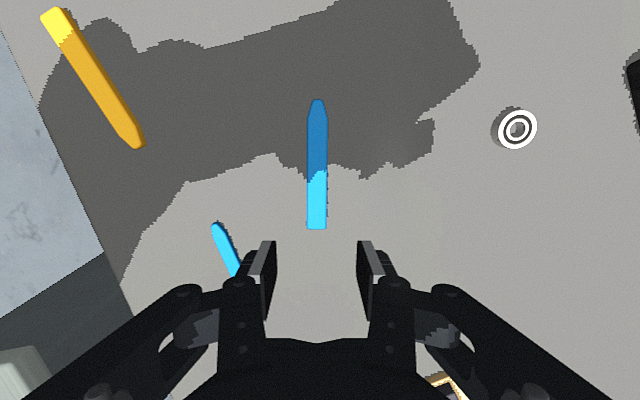

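View pics/t20c.png

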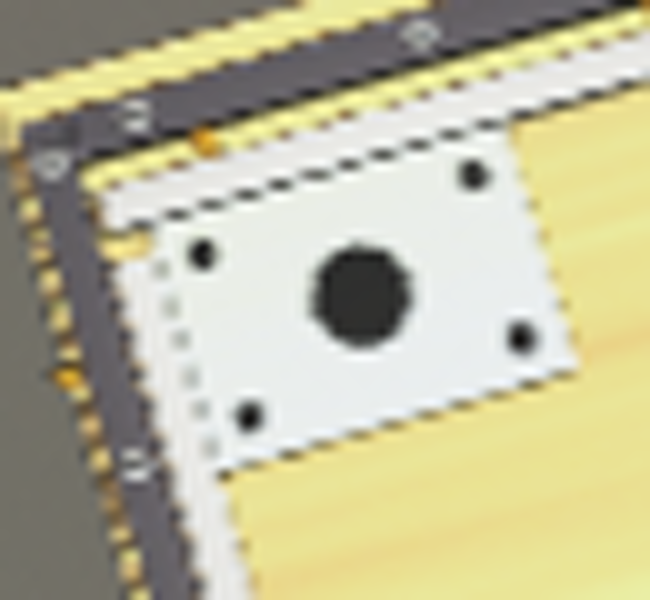

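View pics/t20.png

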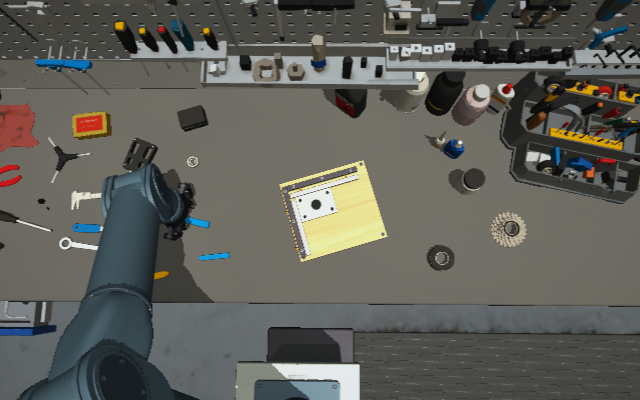

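The plate lies square in the corner against both strips. The lever lies flat and released (wrist view tip (317,100), end (316,229)), and the bystanders are where they were. Handing in.

```bash
python3 -c "
from rig import robot
print(robot.finish_job(), robot.state()['clock'])"
```

```text
the job is handed in; nothing more can be done
the job is handed in; nothing more can be done
```

The plate is seated in the corner against both strips, and I handed the job in at about 38 s of the 72 s allowed. No verdict came back.

- **Lever and far fence:** I picked up the larger blue lever and slid the plate onto the far strip with its tapered end, stopping at about 5.9 N.
- **Side fence:** I then slid the plate along the far strip to the side strip, stopping at about 5.4 N.
- **Contact check:** I touched the near edge again, and it stood firm at about 5.5 N. The tool position was within 0.05 mm of the first seating, so the plate had stayed on the far strip. I did not touch the side strip again after that last push. There I rely on the 5.4 N seating and the pictures.
- **Forces:** Every reading stayed well under the 15 N chipping limit. Force noise was about 0.5 N, averaged over a few readings each time, and I read the force only at the end of each move.
- **Final pictures:** They show no gap visible at either strip, at about 2.7 mm per pixel. The lever lies flat and released near where it started, and the tape, jar, bearing and look-alikes appear unmoved. No check failed or disagreed.

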